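# Hang the bottle carrier on the rail and lock it at the mark

### The arm

A 7-joint arm with a two-finger parallel gripper is mounted at the origin on the work surface. World frame = base frame: x ahead of the robot, y to its left, z up, the work surface at z = 0. Lengths are in m, angles in rad, forces in N, time in s.
With the tool pointing down it reaches from about 0.4 to 0.9 m from the base axis. Payload 5.5 kg.
Tool frame: the origin (TCP) lies at the very end of the fingers, on their centre line; the grasp point (between the pads) lies 19 mm behind it; z points along the fingers, y is the line along which they close (so a half turn about z gives the same grasp; the last joint's range is limited). The gripper opens to 85 mm and grips with 20 to 120 N. Pads are 22 mm wide; open, the fingers measure 114 mm over their backs; the gripper's body (76 mm by 85 mm) begins 54 mm behind the grasp point. The pads swing forward as they close: fully open they stand 13 mm farther back than shut.
Start: joints at [-1.069, 0.501, -0.427, 1.55, 0.221, 1.138, -0.21], TCP at [0.154, 0.632, 0.231] pointing down, gripper open.
Joint ranges: [-2.88, 2.88], [-0.31, 2.03], [-1.54, 1.56], [0.2, 2.42], [-1.41, 4.55], [0.19, 2.02], [-2.57, 2.57]. Speed limits (rad/s): [2.57, 2.57, 3.14, 3.14, 3.14, 3.14, 3.14].

### API

Orientations are given as a unit quaternion [w, x, y, z].
In Python, from cell import ctrl gives the robot as it stands. The module is installed in compiled form; this text tells all that it offers.
- The arm moves only by the tool carry_out, never from a script. Its argument "targets" is a list of rows, each a list of 7 numbers: the turn, a rotation vector about the world's x, y, z in degrees, then the shift along the world's x, y, z in mm, then the opening in per cent of the stroke, from 0 (shut) to 100 (fully open). A call has exactly 5 rows; each row shifts and turns the commanded pose from where the row before left it; what a row does not reach is not made up. A row lasts 1/12 s, in which the tool goes at most 41.7 mm and 7.16 degrees, less where a joint would pass 70% of its speed; a pose out of reach is approached as far as the arm can. A call with a gripper value outside its range is refused whole. The fingers move at their own pace and stop on an object; the grip force is fixed at half the most. Time passes only in rows, so rows that do not move let the fingers close, or fill a call up. It gives the time, the measured TCP pose, the force, the opening and the grip force at its end, in the units of the state.
- ctrl.sense(): the state, without advancing time (a new reading comes with each control period).
- ctrl.capture(name): name is "scene" or "top" or "wrist"; returns (picture, depth): 400x640x3 uint8, blue, green, red; 400x640 float32, m along the optical axis (not along the pixel's ray), 0 where there is no reading.
- ctrl.camera_info(name): a dict with "camera_matrix" (3x3 intrinsics, pixels), "R" (3x3) and "t" (3): a world point X has camera coordinates R X + t. Camera axes: x right, y down, z forward; pixel columns grow to the right and rows downward; lengths in m; the calibration is good to about 2 mm. A picture is of the moment at which its call begins: read the wrist's pose just before it. camera_info takes no time and is no camera call; for the wrist camera it gives the pose at the moment of the call.
- ctrl.hand_in(): hands the job in; it is judged then, once.
The state is a dict: "time": time; "joint_positions": joint angles; "qvel": joint speeds; "joint_efforts": joint torques, N m; "eef_pos": TCP position; "orientation": TCP orientation; "force": force on the tool from outside, world axes, zero at the start; "ft_torque": the same for the moment, N m; "grip_width": opening from 0.0 (shut) to 1.0 (fully open); "grasp_force": force on a finger pad.
Only numpy, scipy, OpenCV 4.12 (cv2) and the standard library are available. Lean on these libraries where they do the work, as an engineer would, in place of code of your own. Each camera call takes 0.05 s, during which the arm holds its last target. There are 200 camera calls.

### The job

First swing the keeper loop of the bench rail up and back until it leans past upright. Then hook the bottle carrier over the rail on the longer free stretch, at least 100 mm from the white mark, let its weight rest on the rail, and slide it along the rail, without lifting it off, until it hangs centred at the mark. Finally press the loop fully down again around the carrier's grip block so that it is locked in, let go, and leave the jar, the loose bottle and the box where they stand.

Things in the scene. Friction and masses are not known exactly. Their poses are not given: they have to be found in the camera images.
- rail_stand: Fixed stand: grey base plate 560 mm long, 8 mm thick, x = -30 to +130 mm; a level round steel rail, 16 mm diameter, 520 mm long, on two posts at y = -250 and +250 mm, no higher than the rail. Origin on the table under the rail's middle; y along the rail, x away from the robot, z up. Turned by up to 0.15 rad.
- rail_mid (a point): Middle of the rail's length, on its axis, 165 mm above the table; axes as the stand's (y along the rail).
- mark (a point): The mark: point on the rail's axis (165 mm up; y along the rail) where the carrier must finally hang, in line with the upright white stripe, 12 mm wide, on the grey bracket behind the rail and midway between the loop's arms; within 100 mm of the rail's middle, to either side. The bracket keeps 50 mm behind the rail's axis and rises at most 5 mm above the hinge.
- keeper (a joint): Hinge angle of the keeper loop, rad: 0 = level, fully down (stop); grows as the loop is raised; 1.57 = upright; 2.0 = leaning back away from the robot (stop). Starts at 0 to 0.1. The hinge is stiff (0.2 N m): the loop stays wherever it is left; moving it takes 1 to 3 N at its bar.
- keeper_hinge (a point): Middle of the loop's hinge axis, parallel to the rail, 60 mm behind the rail's axis (+x of the mark) and 20 mm above it (185 mm above the table).
- keeper_grip (a point): Middle of the loop's cross bar, parallel to the rail, 150 mm from the hinge: at x = -150 cos(angle), z = +150 sin(angle) mm from it, so when down 90 mm on the robot's side of the rail. The loop is a U of 10 mm steel bar, its two arms 70 mm apart clear; the bar's middle 56 mm carry a black sleeve of 14 mm diameter, to pinch from above across the bar, to push from behind or to press.
- carrier: Bottle carrier, rigid, about 0.35 kg, stands left or right before the rail. Origin: centre of underside; x to the hook's open side (away from the robot, within 0.4 rad). Foot 64 (x) x 90 (y) mm; three captive bottles to z = 70 mm; strap at x = -24 to -16 mm up to the hook, 40 mm wide (y), whose lip (x = 16 to 22) ends at z = 115 mm. The rail enters between z = 70 and 115 as the carrier moves to +x.
- hook_throat (a point): Roof of the hook's throat, 143 mm above the carrier's underside on its z axis; the throat is 32 mm wide, with sloping corners that centre the rail. When the carrier hangs, this point lies on top of the rail (8 mm above its axis), and the carrier hangs level, its underside 30 mm above the table.
- grip_block (a point): Middle of the top face of the grip block on the hook: 16 (x) x 40 (y) x 55 mm high, z = 153 to 208 mm above the underside. Grip across its 40 mm (fingers on +y and -y sides), fingertips in its top 45 mm: the rail passes 10 mm below the block. The raised loop stands about 60 mm behind, so keep the gripper narrow across the rail.
- squat_jar: Bystander: amber jar with black lid, 64 mm diameter, 95 mm high, on the other side from the carrier. Origin under its centre.
- blue_cap_bottle: Bystander: clear bottle with blue cap, 80 mm diameter, 160 mm high, left of the rail. Origin under its centre.
- glove_box: Bystander: blue carton 240 x 110 x 70 mm, right of the rail. Origin under its centre.
There are look-alikes about, which are no part of the job. Leave any turquoise look-alike of the carrier alone.

How it is judged:
By the outcome, as a careful person would: the job done as asked, in the order asked, and still so for the second after the job is handed in, with the robot touching nothing.
It also fails if it takes over 72 s, if anything falls off the work surface, if the arm or the gripper's body presses on something with over 40 N, if the wrist force passes 120 N, or if a joint passes its speed limit or range.

## Working session

There is one attempt and no reset: what is moved stays moved. The work goes in short steps, Python scripts to look and compute and a tool call to move; the robot and the scene stay as the last step left them, time stands still between calls to the robot, and variables do not carry over. Pictures are saved under pics/ and viewed, at most 10 in all, crops included, and the job is handed in when it is done.

Besides the shell and the picture viewer there is one more tool, called in YAML: its name, and indented under it one key for each argument. carry_out: Moves the arm, as the interface text tells. Its arguments: {"type":"object","properties":{"targets":{"type":"array","items":{"type":"array","items":{"type":"number"}}}},"required":["targets"]}

```bash
mkdir -p pics; cat > h.py <<'E'
import numpy as np, cv2
from cell import ctrl
def cam(n):
    c=ctrl.camera_info(n); K=np.array(c["camera_matrix"]);R=np.array(c["R"]);t=np.array(c["t"]).ravel(); return K,R,t
def world(n,D):
    K,R,t=cam(n); v,u=np.mgrid[0:D.shape[0],0:D.shape[1]]
    P=np.stack([(u-K[0,2])/K[0,0]*D,(v-K[1,2])/K[1,1]*D,D],-1)
    return (P-t)@R      # R^T (P-t)
def ray(n,u,v,z):
    K,R,t=cam(n); d=R.T@np.linalg.inv(K)@np.array([u,v,1.]); o=-R.T@t
    return o+d*(z-o[2])/d[2]
def proj(n,X):
    K,R,t=cam(n); p=K@(R@np.array(X)+t); return p[:2]/p[2]
E
python3 - <<'E'
from h import *
s=ctrl.sense();print(s)
for n in("scene","top"):
    I,D=ctrl.capture(n);cv2.imwrite(f"pics/{n}0.png",I);np.save(f"{n}0.npy",D)
    K,R,t=cam(n);print(n,K[0,0],(-R.T@t).round(3),R.round(2).tolist())
E
```

```text
{'time': 0.0, 'joint_positions': array([-1.0687961 ,  0.50186012, -0.42680056,  1.55148561,  0.2208075 ,
        1.13830535, -0.21027355]), 'qvel': array([ 3.38690378e-04, -8.48356845e-05,  1.99772426e-03,  6.38081298e-04,
        3.88861628e-05, -1.63650724e-03,  4.65664531e-04]), 'joint_efforts': array([-9.98967771e-04, -5.69484401e+01, -5.81662863e+00, -2.80944300e+01,
        1.05556389e-02,  1.17196067e-02, -7.13812028e-06]), 'eef_pos': array([0.15361859, 0.63084871, 0.23023768]), 'orientation': array([-1.49579069e-04,  1.19067029e-01,  9.92885716e-01, -9.87366444e-04]), 'force': array([-0.67986957,  0.01008631,  0.23176334]), 'ft_torque': array([-0.00286129,  0.00644924, -0.00669951]), 'grasp_force': 0.0, 'grip_width': 1.0016193366093993}
scene 383.5919710565105 [ 1.04  -0.263  0.954] [[0.48, 0.88, 0.0], [0.68, -0.37, -0.63], [-0.56, 0.3, -0.77]]
top 420.73225620891753 [0.251 0.055 1.502] [[0.0, -1.0, 0.02], [-0.99, -0.0, -0.14], [0.14, -0.02, -0.99]]
```

View pics/scene0.png

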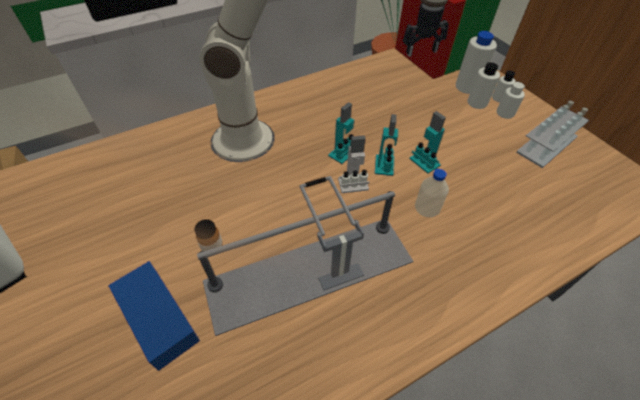

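View pics/top0.png

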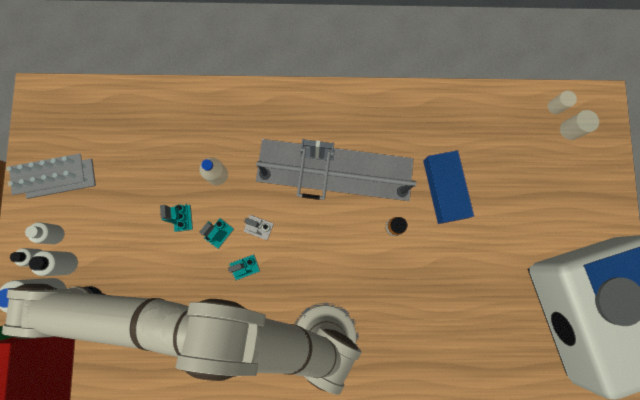

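The white/grey carrier is at scene (355,170) and top (258,227). The three turquoise look-alikes are at top (177,215), (216,232) and (243,267). The task says to leave turquoise ones alone, so the white one is the carrier. The stripe is at scene (343,240) and top (318,148). The loop bar is at top (311,197), the jar at (397,226), the bottle at (212,170) and the box at (448,187). Next I'll enlarge the carrier to confirm it and take measurements.

```bash
python3 - <<'E'
from h import *
S=cv2.imread("pics/scene0.png");T=cv2.imread("pics/top0.png")
a=cv2.resize(S[95:300,290:460],None,fx=2.9,fy=2.9,interpolation=2);b=cv2.resize(T[130:290,150:430],(800-a.shape[1],int(160*(800-a.shape[1])/280)))
c=np.zeros((a.shape[0],800,3),np.uint8);c[:,:a.shape[1]]=a;c[:b.shape[0],a.shape[1]:]=b;cv2.imwrite("pics/crop1.png",c)
for n,I,box in(("scene",S,(180,165,420,340)),("top",T,(240,130,430,245))):
    W=world(n,np.load(n+"0.npy"));x0,y0,x1,y1=box
    w=W[y0:y1,x0:x1];im=I[y0:y1,x0:x1].astype(int);z=w[...,2]
    m=(z>.158)&(z<.18)&(w[...,0]>.4); p=w[m]
    vx,vy,px,py=cv2.fitLine(p[:,:2].astype(np.float32),cv2.DIST_HUBER,0,.01,.01).ravel()
    print(n,"rail-ish",m.sum(),vx,vy,px,py,"ylim",p[:,1].min(),p[:,1].max(),p[p[:,1].argmin()],p[p[:,1].argmax()])
    m=(im.min(-1)>150)&(np.ptp(im,-1)<40)&(z>.02); vv,uu=np.nonzero(m)
    for lo,hi in((.02,.1),(.1,.25)):
        k=m&(z>lo)&(z<hi);
        if k.any(): print(" white",lo,k.sum(),np.median(w[k],0).round(3),w[k].min(0).round(3),w[k].max(0).round(3))
    k=(im.max(-1)<45)&(z>.15); 
    if k.any(): print(" black high",k.sum(),np.median(w[k],0),w[k].min(0),w[k].max(0))
E
```

```text
scene rail-ish 1615 0.118670486 0.9929337 0.5449062 -0.0126282675 ylim -0.2880150596630917 0.2281452103999536 [ 0.51397535 -0.28801506  0.16986939] [0.57670602 0.22814521 0.16750693]
 white 0.1 23 [0.634 0.031 0.182] [0.627 0.026 0.177] [0.643 0.036 0.183]
 black high 86 [0.46455191 0.04987577 0.20184258] [ 0.45593546 -0.28377711  0.15008062] [1.04030063 0.21654769 0.95398966]
top rail-ish 897 0.118642904 0.99293697 0.5381546 -0.028588718 ylim -0.2888249358213667 0.22590829345832275 [ 0.50738543 -0.28882494  0.17026154] [0.57380866 0.22590829 0.16842394]
 white 0.02 8 [0.364 0.213 0.053] [0.353 0.201 0.038] [0.372 0.22  0.06 ]
 white 0.1 59 [0.368 0.235 0.153] [0.355 0.026 0.146] [0.643 0.258 0.184]
 black high 47 [0.45779707 0.05401011 0.20307134] [0.25126771 0.02893618 0.16036622] [0.55921022 0.21663403 1.50183355]
```

View pics/crop1.png

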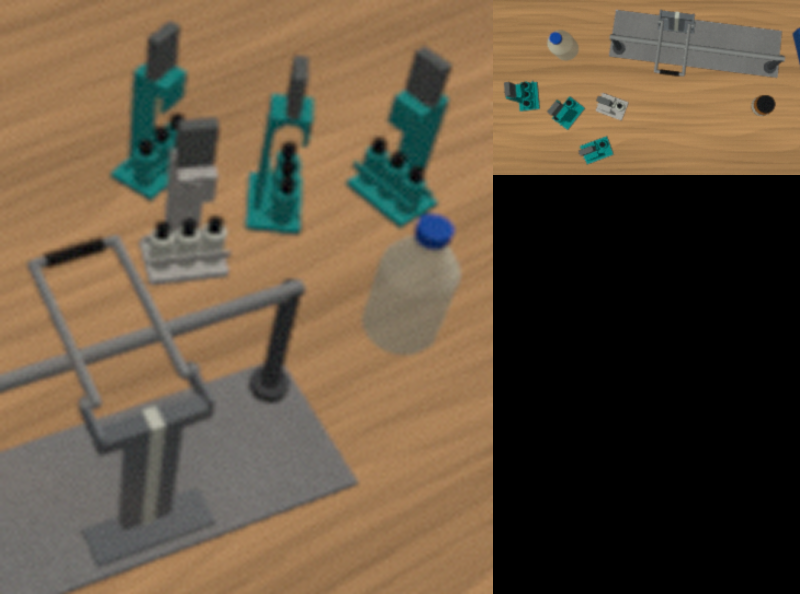

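The crop confirms it: a white foot, white-bodied bottles and a grey block, with the hook open towards the rail. The mark is on the left half, so the longer free stretch is the right (-y) side. Now for finer measurements.

```bash
python3 - <<'E'
from h import *
th=-.119; ex=np.array([np.cos(th),np.sin(th)]);ey=np.array([-ex[1],ex[0]])
for n in("scene","top"):
    I=cv2.imread(f"pics/{n}0.png").astype(int);W=world(n,np.load(n+"0.npy"));z=W[...,2]
    a=W[...,:2]@ex; b=W[...,:2]@ey; 
    # rail: silhouette mid per column, ray to z=.165
    m=(z>.152)&(z<.18)&(abs(a-.543)<.025)&(b<-.13)&(b>-.31)|(z>.152)&(z<.18)&(abs(a-.543)<.025)&(b>.04)&(b<.14)
    P=[]
    for u in np.unique(np.nonzero(m)[1]):
        v=np.nonzero(m[:,u])[0]
        if len(v)>=3: P.append(ray(n,u,v.mean(),.165))
    P=np.array(P);A=P[:,:2]@ex;B=P[:,:2]@ey;f=np.polyfit(B,A,1);print(n,"rail a=%.4f+%.4f b"%(f[1],f[0]),len(P),"res",(A-np.polyval(f,B)).std(), "zmax",np.percentile(z[m],95))
    mr=(z>.15)&(z<.18)&(abs(a-.543)<.02);print(" rail b ends",np.percentile(b[mr],[.2,99.8]))
    # stripe
    w=(I.min(-1)>120)&(np.ptp(I,-1)<50)&(z>.03)&(z<.2)&(a>.58)&(a<.66)&(abs(b-.1)<.1)
    print(" stripe b",np.median(b[w]),w.sum(),"a",np.median(a[w]),"z",z[w].min(),z[w].max())
    # sleeve
    k=(I.max(-1)<60)&(z>.16)&(z<.25)&(a>.4)&(a<.5)&(abs(b-.1)<.1)
    print(" sleeve a,b,z",np.median(a[k]),(b[k].min(),b[k].max()),np.median(z[k]),z[k].max())
    # arms
    k=(z>.183)&(z<.25)&(a>.47)&(a<.53)&(abs(b-.1)<.12);print(" arms b",b[k].min(),b[k].max(),np.mean(b[k]))
    # grip block
    X=W[...,0];Y=W[...,1]
    k=(z>.196)&(z<.22)&(X>.3)&(X<.44)&(abs(Y-.24)<.06);p=W[k]
    r=cv2.minAreaRect((p[:,:2]*1000).astype(np.float32));print(" block",k.sum(),np.median(p,0).round(4),r)
    k=(z>.01)&(z<.04)&(X>.28)&(X<.46)&(abs(Y-.22)<.08)&(np.ptp(I,-1)<45)&(I.min(-1)>90);p=W[k];
    if len(p): print(" foot",len(p),cv2.minAreaRect((p[:,:2]*1000).astype(np.float32)))
    for nm,c,q in(("jar",(.36,-.2),.06),):
        k=(z>.08)&(z<.12)&(abs(X-.36)<.1)&(abs(Y+.22)<.1);print(" jar",W[k].mean(0).round(3) if k.any() else None)
    k=(z>.05)&(z<.25)&(abs(X-.52)<.12)&(abs(Y-.33)<.08);print(" bottle",W[k].mean(0).round(3),W[k].min(0).round(3),W[k].max(0).round(3))
E
```

```text
scene rail a=0.5375+-0.0002 b 75 res 0.0016143643825857939 zmax 0.17496197534507635
 rail b ends [-0.2240463   0.46619205]
 stripe b 0.1063517985295484 45 a 0.6246112890775765 z 0.1772166331068789 0.19075343396717886
 sleeve a,b,z 0.4529760476886762 (np.float64(0.07857644970336725), np.float64(0.13157058906010494)) 0.2029378196900972 0.2074168249510901
 arms b 0.06114218598296975 0.15102158155365644 0.1057988822107791
 block 99 [0.3799 0.2343 0.2074] ((377.0225830078125, 236.22726440429688), (39.305633544921875, 21.23983383178711), 67.73229217529297)
 foot 223 ((378.980224609375, 235.42312622070312), (89.23892211914062, 62.87289047241211), 68.59947204589844)
 jar [ 0.384 -0.246  0.095]
 bottle [0.574 0.371 0.107] [0.4  0.25 0.05] [0.607 0.41  0.165]
top rail a=0.5379+0.0035 b 56 res 0.0011132267107535306 zmax 0.17605196385500987
 rail b ends [-0.22622959  0.46565567]
 stripe b 0.10552119045311856 30 a 0.6238165773112648 z 0.17289981632872034 0.19206294702334725
 sleeve a,b,z 0.4480006836224449 (np.float64(0.08007325068242462), np.float64(0.13273879354661125)) 0.2030421846356217 0.20868590556620062
 arms b 0.060991495366525816 0.150956524392485 0.10487557818669738
 block 70 [0.3752 0.2354 0.2078] ((376.53802490234375, 236.45932006835938), (39.48081970214844, 15.859484672546387), 69.6521224975586)
 foot 111 ((376.0938415527344, 235.66140747070312), (88.2270736694336, 63.41365432739258), 68.50027465820312)
 jar [ 0.378 -0.245  0.095]
 bottle [0.558 0.378 0.117] [0.527 0.35  0.05 ] [0.604 0.41  0.168]
```

The measurements agree with the given sizes:

| Quantity | Measured value |
|---|---|
| Stand yaw | -0.119 rad |
| Rail mid | 34 mm along the rail axis |
| Mark | 106 mm along the rail axis, world (0.547, 0.041) |
| Loop bar | world (0.459, 0.052), z ≈ 0.200 |
| Carrier block | (0.3767, 0.2363), yaw -21.5°, top 0.208 |

First I'll move to above the loop bar with the fingers closing across it.

carry_out:
  targets:
    - [0,0,-3.5,8,-20,18,60]
    - [0,0,-3.5,8,-20,18,60]
    - [0,0,-3.5,8,-20,18,60]
    - [0,0,-3.5,8,-20,18,60]
    - [0,0,-3.5,8,-20,18,60]

```text
time: 0.52
eef_pos: [0.1938, 0.5302, 0.3215]
orientation: [-0.0, 0.27, 0.963, -0.001]
force: [0.7, 0.0, -0.2]
grip_width: 0.599
grasp_force: 0.0
```

carry_out:
  targets:
    - [0,0,-4.4,17.7,-31.9,0,60]
    - [0,0,-4.4,17.7,-31.9,0,60]
    - [0,0,-4.4,17.7,-31.9,0,60]
    - [0,0,-4.4,17.7,-31.9,0,60]
    - [0,0,-4.4,17.7,-31.9,0,60]

```text
time: 0.93
eef_pos: [0.2826, 0.3702, 0.3211]
orientation: [-0.0, 0.449, 0.893, -0.0]
force: [1.7, 0.0, 0.7]
grip_width: 0.601
grasp_force: 0.0
```

carry_out:
  targets:
    - [0,0,-4.4,17.7,-31.9,0,60]
    - [0,0,-4.4,17.7,-31.9,0,60]
    - [0,0,-4.4,17.7,-31.9,0,60]
    - [0,0,-4.4,17.7,-31.9,0,60]
    - [0,0,-4.4,17.7,-31.9,0,60]

```text
time: 1.35
eef_pos: [0.3709, 0.2107, 0.3212]
orientation: [-0.0, 0.611, 0.791, -0.0]
force: [0.7, -0.1, 0.5]
grip_width: 0.601
grasp_force: 0.0
```

carry_out:
  targets:
    - [0,0,-4.4,17.7,-31.9,0,60]
    - [0,0,-4.4,17.7,-31.9,0,60]
    - [0,0,-4.4,17.7,-31.9,0,60]
    - [0,0,-4.4,17.7,-31.9,0,60]
    - [0,0,-4.4,17.7,-31.9,0,60]

```text
time: 1.77
eef_pos: [0.4594, 0.0513, 0.3212]
orientation: [-0.0, 0.751, 0.66, -0.0]
force: [0.6, 0.6, 0.2]
grip_width: 0.602
grasp_force: 0.0
```

```bash
python3 - <<'E'
from h import *
I,D=ctrl.capture("wrist");cv2.imwrite("pics/w1.png",I);W=world("wrist",D);z=W[...,2]
th=-.119; ex=np.array([np.cos(th),np.sin(th)]);ey=np.array([-ex[1],ex[0]])
a=W[...,:2]@ex; b=W[...,:2]@ey
k=(D>0)&(z>.18)&(z<.23)&(abs(a-.45)<.02)&(abs(b-.105)<.06);print(k.sum(),a[k].min(),a[k].max(),np.median(a[k]),b[k].min(),b[k].max(),np.percentile(z[k],95))
k=(D>0)&(z>.15)&(z<.18)&(abs(a-.538)<.02)&(abs(b-.105)<.15);print(k.sum(),np.median(a[k]) if k.any() else 0)
E
```

```text
1581 0.4467171439124686 0.4699913590610677 0.4552260736494037 0.05435106703926859 0.143728269875931 0.20404294884630542
3781 0.542287814837533
```

View pics/w1.png

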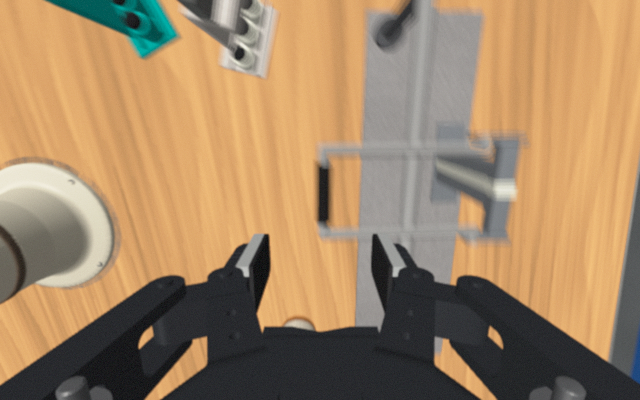

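The wrist view shows the sleeve at (324,192), between the fingers, with the rail to its right at column 418. I'll descend and pinch.

carry_out:
  targets:
    - [0,0,0.5,1.6,-2.7,-30,60]
    - [0,0,0,0,0,-30,60]
    - [0,0,0,0,0,-30,60]
    - [0,0,0,0,0,-30,60]
    - [0,0,0,0,0,-21,60]

```text
time: 2.23
eef_pos: [0.459, 0.0503, 0.1777]
orientation: [-0.001, 0.747, 0.665, -0.001]
force: [-0.5, -0.9, -0.9]
grip_width: 0.598
grasp_force: 0.0
```

carry_out:
  targets:
    - [0,0,0,0,0,0,0]
    - [0,0,0,0,0,0,0]
    - [0,0,0,0,0,0,0]
    - [0,0,0,0,0,0,0]
    - [0,0,0,0,0,0,0]

```text
time: 2.65
eef_pos: [0.4594, 0.0508, 0.1811]
orientation: [-0.001, 0.747, 0.665, -0.001]
force: [-5.2, 0.5, -2.0]
grip_width: 0.139
grasp_force: 58.5
```

The bar is pinched at a = 0.449, z = 0.200, which puts the loop at about 0.1 rad. Now I'll swing it along the arc.

carry_out:
  targets:
    - [0,0,0,0.5,0,13.4,0]
    - [0,0,0,3.1,-0.4,13.1,0]
    - [0,0,0,4.3,-0.5,12.8,0]
    - [0,0,0,5.4,-0.6,12.3,0]
    - [0,0,0,6.5,-0.8,11.8,0]

```text
time: 3.07
eef_pos: [0.4774, 0.0486, 0.2446]
orientation: [-0.002, 0.747, 0.665, -0.002]
force: [-8.0, 1.2, -2.6]
grip_width: 0.138
grasp_force: 58.3
```

carry_out:
  targets:
    - [0,0,0,7.5,-0.9,11.2,0]
    - [0,0,0,8.4,-1.0,10.5,0]
    - [0,0,0,9.4,-1.1,9.6,0]
    - [0,0,0,10.2,-1.2,8.8,0]
    - [0,0,0,10.9,-1.3,7.8,0]

```text
time: 3.48
eef_pos: [0.5189, 0.0435, 0.2947]
orientation: [-0.006, 0.747, 0.665, -0.005]
force: [-34.7, 0.2, 35.5]
grip_width: 0.138
grasp_force: 59.6
```

The radial force built up while pinching. I'll loosen to a straddle (the hinge holds itself) and push the rest of the way with play.

carry_out:
  targets:
    - [0,0,0,0,0,0,35]
    - [0,0,0,0,0,0,35]
    - [0,0,0,12.9,-1.5,6,35]
    - [0,0,0,12.9,-1.5,6,35]
    - [0,0,0,12.9,-1.5,5,35]

```text
time: 3.9
eef_pos: [0.566, 0.0383, 0.3105]
orientation: [0.0, 0.747, 0.665, 0.001]
force: [-2.3, -0.4, 1.7]
grip_width: 0.349
grasp_force: 1.3
```

carry_out:
  targets:
    - [0,0,0,12.9,-1.5,3,35]
    - [0,0,0,12.9,-1.5,3,35]
    - [0,0,0,12.9,-1.5,2,35]
    - [0,0,0,12.9,-1.5,0,35]
    - [0,0,0,12.9,-1.5,-2,35]

```text
time: 4.32
eef_pos: [0.6314, 0.0306, 0.3167]
orientation: [0.001, 0.747, 0.665, 0.001]
force: [-1.7, 0.9, 1.2]
grip_width: 0.351
grasp_force: 0.7
```

carry_out:
  targets:
    - [0,0,0,12.9,-1.5,-3,35]
    - [0,0,0,12.9,-1.5,-4,35]
    - [0,0,0,10,-1.2,-4,35]
    - [0,0,0,0,0,0,35]
    - [0,0,0,-4,0.5,0,35]

```text
time: 4.73
eef_pos: [0.6625, 0.0266, 0.3034]
orientation: [0.0, 0.747, 0.665, -0.0]
force: [-0.3, -0.2, -0.6]
grip_width: 0.352
grasp_force: 0.0
```

```bash
python3 - <<'E'
from h import *
th=-.119; ex=np.array([np.cos(th),np.sin(th)]);ey=np.array([-ex[1],ex[0]])
print(ctrl.sense()["force"])
for n in ("scene","top"):
    I,D=ctrl.capture(n);cv2.imwrite(f"pics/{n}1.png",I);W=world(n,D);z=W[...,2];a=W[...,:2]@ex;b=W[...,:2]@ey
    k=(D>0)&(z>.22)&(z<.31)&((abs(b-.066)<.008)|(abs(b-.146)<.008))&(a>.48)&(a<.72)
    if k.sum()>10:
        print(n,k.sum(),"angle from hinge",np.median(np.arctan2(z[k]-.185,.598-a[k])),np.median(a[k]))
E
```

```text
[-0.30910092 -0.21068416 -0.61879788]
scene 61 angle from hinge 1.9674588487372529 0.6306044348778341
```

The loop reads about 1.95 rad, so it leans past upright. Now I'll withdraw upward and go to the carrier.

carry_out:
  targets:
    - [0,0,0,0,0,25,35]
    - [0,0,0,0,0,35,35]
    - [0,0,6.3,-24,17.5,0,60]
    - [0,0,6.3,-24,17.5,0,80]
    - [0,0,6.3,-24,17.5,0,80]

```text
time: 5.25
eef_pos: [0.5891, 0.0796, 0.365]
orientation: [0.001, 0.626, 0.78, 0.001]
force: [-0.0, -0.3, -0.0]
grip_width: 0.76
grasp_force: 0.0
```

carry_out:
  targets:
    - [0,0,6.3,-24,17.5,0,80]
    - [0,0,6.3,-24,17.5,0,80]
    - [0,0,6.3,-24,17.5,0,80]
    - [0,0,6.3,-24,17.5,0,80]
    - [0,0,6.3,-24,17.5,0,80]

```text
time: 5.67
eef_pos: [0.4682, 0.1675, 0.3644]
orientation: [0.001, 0.39, 0.921, 0.001]
force: [0.7, 0.7, 0.3]
grip_width: 0.8
grasp_force: 0.0
```

carry_out:
  targets:
    - [0,0,6.3,-24,17.5,-5,80]
    - [0,0,6.3,-24,17.5,-5,80]
    - [0,0,6.3,-24,17.5,-10,80]
    - [0,0,6.3,-21.5,17.1,-10,80]
    - [0,0,0,0,0,0,80]

```text
time: 6.08
eef_pos: [0.3708, 0.2396, 0.3327]
orientation: [-0.001, 0.176, 0.984, -0.0]
force: [-0.7, 0.1, -0.1]
grip_width: 0.8
grasp_force: 0.0
```

```bash
python3 - <<'E'
from h import *
s=ctrl.sense();print(s["eef_pos"],s["orientation"],s["joint_positions"].round(2))
I,D=ctrl.capture("wrist");cv2.imwrite("pics/w2.png",I);W=world("wrist",D);z=W[...,2]
k=(D>0)&(z>.196)&(z<.22)&(np.hypot(W[...,0]-.377,W[...,1]-.236)<.05);p=W[k]
print(k.sum(),cv2.minAreaRect((p[:,:2]*1000).astype(np.float32)),np.median(p[:,2]))
E
```

```text
[0.37078069 0.23955694 0.33266246] [-1.21434586e-03  1.76439571e-01  9.84310723e-01 -6.06531589e-05] [-0.5   0.   -0.13  1.92 -0.    1.22  0.58]
802 ((379.5393981933594, 235.63876342773438), (39.42519760131836, 15.695822715759277), 69.76726531982422) 0.2083863600562575
```

carry_out:
  targets:
    - [0,0,-0.5,7.2,-3.6,-35,80]
    - [0,0,0,0,0,-35,80]
    - [0,0,0,0,0,-35,80]
    - [0,0,0,0,0,-33,80]
    - [0,0,0,0,0,-25,80]

```text
time: 6.55
eef_pos: [0.3838, 0.2314, 0.169]
orientation: [0.0, 0.189, 0.982, -0.0]
force: [1.0, 0.5, -0.1]
grip_width: 0.801
grasp_force: 0.0
```

carry_out:
  targets:
    - [0,0,0,0,0,0,80]
    - [0,0,0,0,0,0,20]
    - [0,0,0,0,0,0,20]
    - [0,0,0,0,0,0,20]
    - [0,0,0,0,0,0,20]

```text
time: 6.97
eef_pos: [0.3856, 0.2338, 0.1729]
orientation: [0.002, 0.187, 0.982, 0.002]
force: [1.3, 0.0, 4.7]
grip_width: 0.459
grasp_force: 61.3
```

```bash
python3 - <<'E'
from h import *
s=ctrl.sense();print(s["joint_positions"].round(3),s["force"],s["ft_torque"])
E
```

```text
[-0.498  0.193 -0.119  2.1    0.031  0.845  0.559] [1.29831332 0.02283188 4.72958835] [-0.16596278 -0.11142255 -0.00490479]
```

The earlier reading was a braking transient, so the grip sits about 7 mm too far forward. I'll re-grip centred.

carry_out:
  targets:
    - [0,0,0,0,0,0,75]
    - [0,0,0,0,0,0,75]
    - [0,0,0,-3.5,1.3,0,75]
    - [0,0,0,-3.5,1.3,0,75]
    - [0,0,0,0,0,0,75]

```text
time: 7.38
eef_pos: [0.3756, 0.2357, 0.1705]
orientation: [-0.0, 0.187, 0.982, -0.0]
force: [-0.6, -0.1, 0.3]
grip_width: 0.753
grasp_force: 0.0
```

carry_out:
  targets:
    - [0,0,0,0,0,0,20]
    - [0,0,0,0,0,0,20]
    - [0,0,0,0,0,0,20]
    - [0,0,0,0,0,0,20]
    - [0,0,0,0,0,0,20]

```text
time: 7.8
eef_pos: [0.3772, 0.2359, 0.1708]
orientation: [0.0, 0.187, 0.982, 0.0]
force: [0.8, 1.4, 1.1]
grip_width: 0.46
grasp_force: 61.1
```

carry_out:
  targets:
    - [0,0,0,0,0,15,20]
    - [0,0,0,0,0,20,20]
    - [0,0,1,0,0,20,20]
    - [0,0,0,4,-15,18,20]
    - [0,0,0,6,-25,0,20]

```text
time: 8.22
eef_pos: [0.3876, 0.1982, 0.2464]
orientation: [0.001, 0.176, 0.984, 0.002]
force: [1.2, 0.6, -4.0]
grip_width: 0.457
grasp_force: 61.5
```

carry_out:
  targets:
    - [0,0,2,6.5,-28,0,20]
    - [0,0,2,6.5,-28,0,20]
    - [0,0,2,6.5,-28,0,20]
    - [0,0,2,6.5,-28,0,20]
    - [0,0,2,6.5,-28,0,20]

```text
time: 8.63
eef_pos: [0.4181, 0.0536, 0.2428]
orientation: [-0.001, 0.091, 0.996, -0.0]
force: [0.1, 1.0, -3.4]
grip_width: 0.459
grasp_force: 61.6
```

carry_out:
  targets:
    - [0,0,1.5,7,-28,0,20]
    - [0,0,1.5,7,-28,0,20]
    - [0,0,0.8,7,-28,0,20]
    - [0,0,0,6,-28,0,20]
    - [0,0,0,4,-20,0,20]

```text
time: 9.05
eef_pos: [0.4492, -0.0796, 0.2428]
orientation: [-0.001, 0.06, 0.998, -0.001]
force: [1.1, -0.7, -3.9]
grip_width: 0.461
grasp_force: 61.6
```

carry_out:
  targets:
    - [0,0,0,1.5,-12,0,20]
    - [0,0,0,0,-6,0,20]
    - [0,0,0,0,0,0,20]
    - [0,0,0,0,0,0,20]
    - [0,0,0,0,0,0,20]

```text
time: 9.47
eef_pos: [0.4513, -0.0932, 0.2432]
orientation: [-0.001, 0.058, 0.998, 0.0]
force: [0.2, -0.5, -3.0]
grip_width: 0.457
grasp_force: 61.6
```

```bash
python3 - <<'E'
from h import *
th=-.119; ex=np.array([np.cos(th),np.sin(th)]);ey=np.array([-ex[1],ex[0]])
s=ctrl.sense();p=s["eef_pos"];q=s["orientation"];print(p,"a,b",p[:2]@ex,p[:2]@ey,"yaw y",2*np.degrees(np.arctan2(q[2],q[1]))-90,q.round(4),s["force"],s["joint_positions"].round(2))
I,D=ctrl.capture("scene");cv2.imwrite("pics/scene2.png",cv2.resize(I[90:290,180:440],None,fx=3,fy=3));W=world("scene",D);np.save("W2.npy",W)
z=W[...,2];a=W[...,:2]@ex;b=W[...,:2]@ey
k=(I.min(-1)>95)&(np.ptp(I.astype(int),-1)<45)&(z>.05)&(z<.22)&(a>.38)&(a<.52)&(abs(b+.04)<.08)
print(k.sum(),"white zmin",np.percentile(z[k],[1,99]),"b",np.percentile(b[k],[1,99]),"a",np.percentile(a[k],[1,99]))
for lo,hi in((.06,.09),(.175,.19),(.19,.23)):
    m=k&(z>lo)&(z<hi);print(lo,m.sum(),np.percentile(a[m],[2,98]) if m.any() else 0,np.percentile(b[m],[2,98]) if m.any() else 0)
E
```

```text
[ 0.45125051 -0.093159    0.24322873] a,b 0.4591189748068349 -0.03892800735848234 yaw y 83.31476790237863 [-6.000e-04  5.830e-02  9.983e-01  3.000e-04] [ 0.22070139 -0.468161   -3.01578872] [-0.06  0.12  0.22  2.01 -0.03  1.02  1.63]
357 white zmin [0.08098978 0.13832441] b [-0.08169055  0.00345494] a [0.43932946 0.48567255]
0.06 29 [0.43480483 0.46743529] [-0.08205423 -0.00694825]
0.175 0 0 0
0.19 2 [0.44236682 0.46783361] [-0.05778973 -0.05582777]
```

View pics/scene2.png

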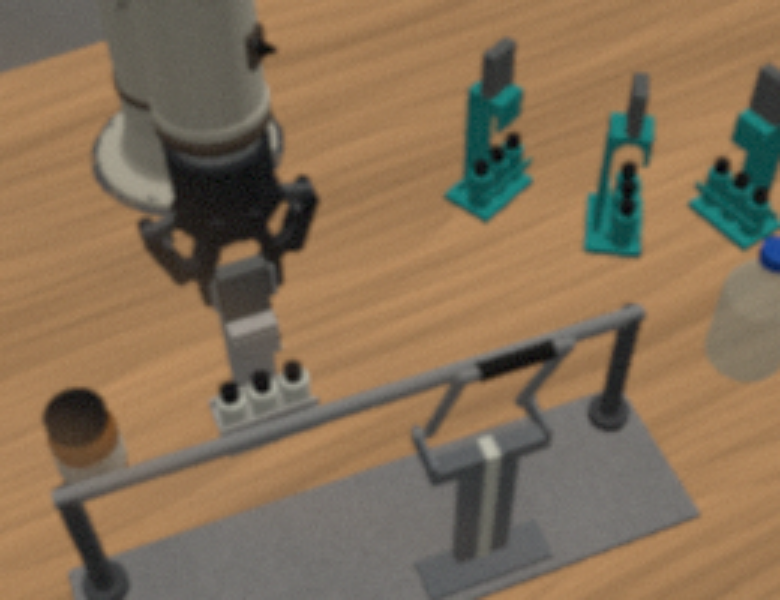

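The picture shows the loop leaning back, with its bar at (515,358) in the crop. The carrier is held level before the rail on the long stretch at b = -39 mm, 145 mm from the mark, and its hook height suits the rail. Now I'll push it over the rail.

carry_out:
  targets:
    - [0,0,0,14,-1.7,0,20]
    - [0,0,0,18,-2.2,0,20]
    - [0,0,0,18,-2.2,0,20]
    - [0,0,0,18,-2.2,0,20]
    - [0,0,0,11.5,-1.3,0,20]

```text
time: 9.93
eef_pos: [0.533, -0.1028, 0.2436]
orientation: [0.0, 0.058, 0.998, 0.0]
force: [0.2, -0.1, -3.3]
grip_width: 0.461
grasp_force: 61.7
```

carry_out:
  targets:
    - [0,0,0,0,0,0,20]
    - [0,0,0,0,0,-8,20]
    - [0,0,0,0,0,-10,20]
    - [0,0,0,0,0,-10,20]
    - [0,0,0,0,0,-8,20]

```text
time: 10.35
eef_pos: [0.5296, -0.1037, 0.2058]
orientation: [-0.001, 0.059, 0.998, 0.0]
force: [-0.5, 0.5, -3.4]
grip_width: 0.461
grasp_force: 61.7
```

carry_out:
  targets:
    - [0,0,0,0,0,-3,20]
    - [0,0,0,0,0,-2,20]
    - [0,0,0,0,0,-1,20]
    - [0,0,0,0,0,0,20]
    - [0,0,0,0,0,0,20]

```text
time: 10.77
eef_pos: [0.5315, -0.1043, 0.202]
orientation: [0.0, 0.059, 0.998, -0.0]
force: [-0.1, 0.5, -3.1]
grip_width: 0.46
grasp_force: 61.7
```

carry_out:
  targets:
    - [0,0,0,0,0,-1.5,20]
    - [0,0,0,0,0,-1,20]
    - [0,0,0,0,0,0,20]
    - [0,0,0,0,0,0,20]
    - [0,0,0,0,0,0,20]

```text
time: 11.18
eef_pos: [0.5319, -0.1043, 0.2004]
orientation: [0.001, 0.059, 0.998, 0.0]
force: [-2.7, 0.1, 5.8]
grip_width: 0.463
grasp_force: 62.5
```

Contact came at the expected height. I'll open so the weight rests on the rail, check it, then re-grip.

carry_out:
  targets:
    - [0,0,0,0,0,0,62]
    - [0,0,0,0,0,0,62]
    - [0,0,0,0,0,0,62]
    - [0,0,0,0,0,0,62]
    - [0,0,0,0,0,0,62]

```text
time: 11.6
eef_pos: [0.5312, -0.1041, 0.199]
orientation: [-0.0, 0.059, 0.998, -0.0]
force: [0.3, 0.2, -0.7]
grip_width: 0.624
grasp_force: 0.0
```

```bash
python3 - <<'E'
from h import *
th=-.119; ex=np.array([np.cos(th),np.sin(th)]);ey=np.array([-ex[1],ex[0]])
s=ctrl.sense();p=s["eef_pos"];print(p,"a,b",p[:2]@ex,p[:2]@ey,s["force"])
I,D=ctrl.capture("scene");cv2.imwrite("pics/scene3.png",cv2.resize(I[120:300,200:440],None,fx=3,fy=3))
E
```

```text
[ 0.53122448 -0.10413096  0.19897905] a,b 0.5398299431089856 -0.0403279100536845 [ 0.33644022  0.16870983 -0.68117704]
```

View pics/scene3.png

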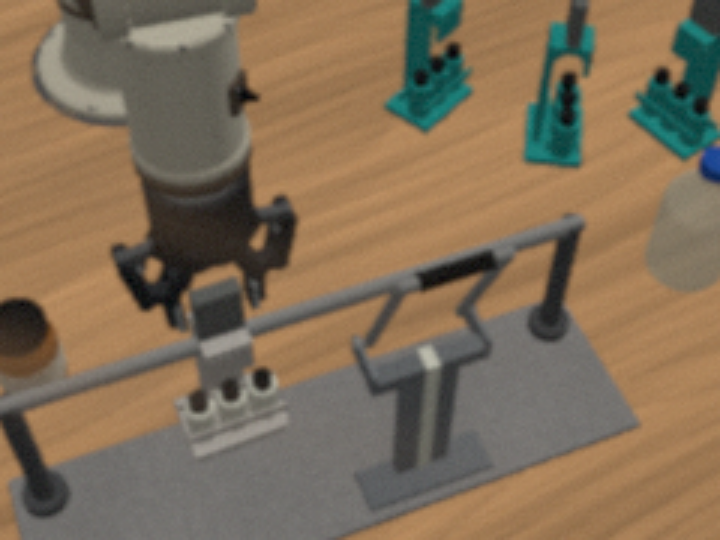

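The carrier hangs freely: hook on the rail at crop (225,340), fingers clear. I'll re-grip with a light preload and slide 146 mm along the rail.

carry_out:
  targets:
    - [0,0,0,0,0,0,20]
    - [0,0,0,0,0,0,20]
    - [0,0,0,0,0,0,20]
    - [0,0,0,0,0,0,20]
    - [0,0,0,0,0,-0.7,20]

```text
time: 12.07
eef_pos: [0.5315, -0.1041, 0.1991]
orientation: [0.0, 0.059, 0.998, 0.0]
force: [-4.5, -0.0, 11.2]
grip_width: 0.46
grasp_force: 61.1
```

carry_out:
  targets:
    - [0,0,0,0.6,5,0,20]
    - [0,0,0,0.8,7,0,20]
    - [0,0,0,1,8,0,20]
    - [0,0,0,1,8,0,20]
    - [0,0,0,1,8,0,20]

```text
time: 12.48
eef_pos: [0.5358, -0.0707, 0.1992]
orientation: [0.001, 0.06, 0.998, -0.001]
force: [-1.6, -5.9, 5.9]
grip_width: 0.463
grasp_force: 60.7
```

carry_out:
  targets:
    - [0,0,0,1,8,0,20]
    - [0,0,0,1,8,0,20]
    - [0,0,0,1,8,0,20]
    - [0,0,0,1,8,0,20]
    - [0,0,0,0.8,8,0,20]

```text
time: 12.9
eef_pos: [0.5407, -0.0308, 0.1992]
orientation: [0.001, 0.06, 0.998, -0.002]
force: [-1.1, -5.3, 5.1]
grip_width: 0.463
grasp_force: 60.7
```

carry_out:
  targets:
    - [0,0,0,1,8,0,20]
    - [0,0,0,1,8,0,20]
    - [0,0,0,1,8,0,20]
    - [0,0,0,1,8,0,20]
    - [0,0,0,0.8,8,0,20]

```text
time: 13.32
eef_pos: [0.5456, 0.0091, 0.1992]
orientation: [0.001, 0.06, 0.998, -0.002]
force: [-1.5, -6.5, 5.8]
grip_width: 0.465
grasp_force: 60.7
```

carry_out:
  targets:
    - [0,0,0,1,8,0,20]
    - [0,0,0,1,8,0,20]
    - [0,0,0,0.8,7,0,20]
    - [0,0,0,0.6,5,0,20]
    - [0,0,0,0,0,0,20]

```text
time: 13.73
eef_pos: [0.5492, 0.0389, 0.1992]
orientation: [0.001, 0.059, 0.998, -0.001]
force: [-0.6, -1.5, 6.1]
grip_width: 0.461
grasp_force: 60.9
```

```bash
python3 - <<'E'
from h import *
th=-.119; ex=np.array([np.cos(th),np.sin(th)]);ey=np.array([-ex[1],ex[0]])
s=ctrl.sense();p=s["eef_pos"];print(p,"a,b",p[:2]@ex,p[:2]@ey,s["force"])
n="scene";I,D=ctrl.capture(n);cv2.imwrite("pics/scene4.png",I);W=world(n,D);z=W[...,2];a=W[...,:2]@ex;b=W[...,:2]@ey
J=I.astype(int);wh=(I.min(-1)>110)&(np.ptp(J,-1)<50)
k=wh&(z>.165)&(z<.2)&(a>.6)&(a<.66)&(abs(b-.1)<.06);print("stripe",k.sum(),np.median(b[k]),np.percentile(b[k],[3,97]),np.median(a[k]))
k=wh&(z>.12)&(z<.19)&(abs(a-.55)<.04)&(abs(b-.1)<.06)&(a<.575);print("hook b",k.sum(),np.percentile(b[k],[1,3,50,97,99]),np.percentile(a[k],[3,97]))
k=(z>.03)&(z<.05)&(a>.48)&(a<.6)&(abs(b-.1)<.08)&wh;print("foot b",k.sum(),np.percentile(b[k],[1,99]) if k.any() else 0)
k=(z>.185)&(z<.235)&(abs(a-.546)<.02)&(abs(b-.1)<.05);print("block b",k.sum(),np.percentile(b[k],[3,50,97]))
k=(D>0)&(z>.24)&(z<.31)&((abs(b-.066)<.012)|(abs(b-.146)<.012))&(a>.58)&(a<.72);print("loop",k.sum(),np.median(np.arctan2(z[k]-.185,.598-a[k])),b[k].min(),b[k].max())
E
```

```text
[0.54923095 0.03888322 0.19919376] a,b 0.5407305201352505 0.10381256651959818 [-0.57915277 -1.47069676  6.08604755]
stripe 50 0.10501587898175416 [0.07787374 0.11274443] 0.6264774244687998
hook b 99 [0.04236278 0.04420833 0.08967577 0.15336648 0.15572104] [0.53446276 0.56214625]
foot b 91 [0.05885584 0.13801045]
block b 261 [0.07141539 0.10143228 0.13473258]
loop 102 1.963176509599779 0.0607088046945789 0.14786786536899382
```

carry_out:
  targets:
    - [0,0,0,0.2,1.5,0,20]
    - [0,0,0,0,0.5,0,20]
    - [0,0,0,0,0,0,20]
    - [0,0,0,0,0,0,60]
    - [0,0,0,0,0,0,60]

```text
time: 14.2
eef_pos: [0.5487, 0.0421, 0.1982]
orientation: [-0.0, 0.059, 0.998, 0.0]
force: [-0.8, 1.5, -0.2]
grip_width: 0.601
grasp_force: 0.0
```

carry_out:
  targets:
    - [0,0,0,0,0,0,60]
    - [0,0,0,-0.5,0,8,60]
    - [0,0,0,0,0,20,60]
    - [0,0,0,0,0,30,60]
    - [0,0,0,0,0,40,60]

```text
time: 14.62
eef_pos: [0.5462, 0.0421, 0.2953]
orientation: [-0.003, 0.059, 0.998, -0.001]
force: [1.3, 0.3, -1.4]
grip_width: 0.602
grasp_force: 0.0
```

carry_out:
  targets:
    - [0,0,0,-15,0,30,60]
    - [0,0,0,-30,-20,25,60]
    - [0,0,0,-40,0,0,60]
    - [0,0,0,-20,0,0,60]
    - [0,0,0,0,0,0,60]

```text
time: 15.03
eef_pos: [0.4415, 0.0228, 0.3515]
orientation: [0.0, 0.059, 0.998, 0.001]
force: [-0.8, -0.5, 0.6]
grip_width: 0.602
grasp_force: 0.0
```

```bash
python3 - <<'E'
from h import *
th=-.119; ex=np.array([np.cos(th),np.sin(th)]);ey=np.array([-ex[1],ex[0]])
print(ctrl.sense()["eef_pos"])
out=[]
for n in("scene","wrist","top"):
    I,D=ctrl.capture(n);W=world(n,D);z=W[...,2];a=W[...,:2]@ex;b=W[...,:2]@ey;J=I.astype(int)
    c=proj(n,[*(.56*ex+.105*ey),.18]).round().astype(int); print(n,c)
    x=np.clip(c[0]-60,0,500);y=np.clip(c[1]-70,0,260)
    out.append(cv2.resize(I[y:y+140,x:x+130],(260,280),interpolation=2))
    wh=(I.min(-1)>110)&(np.ptp(J,-1)<50)
    k=wh&(z>.165)&(z<.2)&(a>.6)&(a<.66)&(abs(b-.106)<.02);print(" stripe",k.sum(),np.median(b[k]) if k.any() else 0)
    k=(D>0)&(z>.228)&(z<.25)&(abs(a-.545)<.03)&(abs(b-.1)<.05);p=np.stack([a[k],b[k]],-1)*1000
    if len(p)>5: print(" block",len(p),cv2.minAreaRect(p.astype(np.float32)),z[k].mean())
    k=wh&(z>.165)&(z<.19)&(abs(a-.54)<.04)&(abs(b-.1)<.05)
    if k.any(): print(" hook top",k.sum(),np.percentile(b[k],[2,98]))
cv2.imwrite("pics/cmp.png",np.hstack(out))
E
```

```text
[0.44146658 0.02283585 0.35146095]
scene [331 218]
 stripe 51 0.10576219675050502
 block 124 ((544.2368774414062, 104.3545913696289), (40.58331298828125, 16.978395462036133), 89.70165252685547) 0.2367523979161798
 hook top 90 [0.05181795 0.14441215]
wrist [344 282]
 stripe 195 0.10466105588578933
 block 766 ((544.9581298828125, 105.10602569580078), (17.366735458374023, 39.81175231933594), 1.9694335460662842) 0.23607926365968065
 hook top 1229 [0.05218248 0.13398528]
top [315 163]
 stripe 0 0
```

View pics/cmp.png

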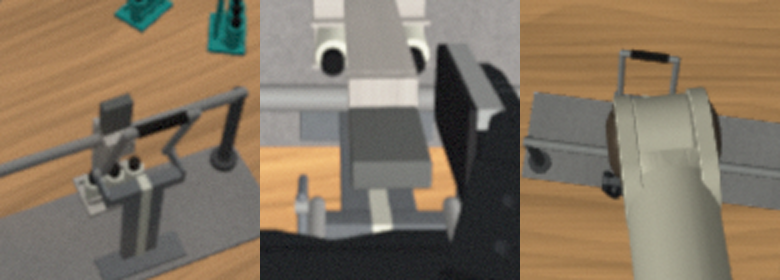

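The block is at b = 104.4–105.1 mm and the stripe at 104.7–105.8 mm, so the carrier is centred within about 1 mm and hangs at the right height (top 0.2365). Now for the loop: I'll turn the fingers across the bar and straddle it from above.

carry_out:
  targets:
    - [0,0,-6.9,6,0,12,45]
    - [0,0,-6.9,12,0,12,45]
    - [0,0,-6.9,18,0,0,45]
    - [0,0,-6.9,18,0,0,45]
    - [0,0,-6.9,18,0,0,45]

```text
time: 15.6
eef_pos: [0.5188, 0.0231, 0.374]
orientation: [0.0, 0.355, 0.935, -0.0]
force: [-0.1, -0.4, 0.5]
grip_width: 0.451
grasp_force: 0.0
```

carry_out:
  targets:
    - [0,0,-6.9,18,0.5,0,45]
    - [0,0,-6.9,18,0.5,0,45]
    - [0,0,-6.9,20,0.5,0,45]
    - [0,0,-6.9,20,0.5,0,45]
    - [0,0,-6.9,20,0.5,0,45]

```text
time: 16.02
eef_pos: [0.6148, 0.0257, 0.3731]
orientation: [-0.0, 0.616, 0.788, -0.001]
force: [-0.7, -0.1, -0.4]
grip_width: 0.457
grasp_force: 0.0
```

carry_out:
  targets:
    - [0,0,-6.9,20,0.5,0,45]
    - [0,0,-6.9,20,0.5,0,45]
    - [0,0,-6.9,16,0.5,0,45]
    - [0,0,0,0,0,0,45]
    - [0,0,0,0,0,0,45]

```text
time: 16.43
eef_pos: [0.6696, 0.0272, 0.3721]
orientation: [-0.0, 0.745, 0.667, -0.001]
force: [-0.9, -0.7, -0.3]
grip_width: 0.448
grasp_force: 0.0
```

```bash
python3 - <<'E'
from h import *
th=-.119; ex=np.array([np.cos(th),np.sin(th)]);ey=np.array([-ex[1],ex[0]])
s=ctrl.sense();p=s["eef_pos"];q=s["orientation"];print(p,"a,b",p[:2]@ex,p[:2]@ey,"ty",2*np.degrees(np.arctan2(q[2],q[1]))-90,s["joint_positions"].round(2))
I,D=ctrl.capture("wrist");W=world("wrist",D);z=W[...,2];a=W[...,:2]@ex;b=W[...,:2]@ey
k=(D>0)&(I.max(-1)<75)&(z>.3)&(z<.345)&(abs(a-.655)<.04)&(abs(b-.105)<.04);print(k.sum(),np.percentile(a[k],[2,50,98]) if k.any() else 0,np.percentile(b[k],[2,98]),np.percentile(z[k],95))
E
```

```text
[0.66958104 0.02719469 0.37211567] a,b 0.661617131777365 0.1064945834945452 ty -6.301755901624617 [-0.29  0.43  0.31  1.32 -0.13  1.41 -0.09]
1595 [0.64491299 0.65141487 0.65732518] [0.07961345 0.13320277] 0.3330160589790034
```

carry_out:
  targets:
    - [0,0,0,-8,0.5,-5,45]
    - [0,0,0,0,0,-15,45]
    - [0,0,0,0,0,-15,45]
    - [0,0,0,0,0,-15,45]
    - [0,0,0,0,0,-10,35]

```text
time: 16.9
eef_pos: [0.6596, 0.0274, 0.313]
orientation: [-0.001, 0.745, 0.667, -0.0]
force: [0.6, -1.2, -1.2]
grip_width: 0.352
grasp_force: 0.0
```

carry_out:
  targets:
    - [0,0,0,-13.2,1.6,2,35]
    - [0,0,0,-13.2,1.6,4,35]
    - [0,0,0,-13.2,1.6,2.5,35]
    - [0,0,0,-13.2,1.6,1.3,35]
    - [0,0,0,-13.2,1.6,0,35]

```text
time: 17.32
eef_pos: [0.5948, 0.0352, 0.325]
orientation: [0.001, 0.745, 0.667, 0.001]
force: [1.2, -0.1, 1.7]
grip_width: 0.347
grasp_force: 0.8
```

carry_out:
  targets:
    - [0,0,0,-13.2,1.6,-1,35]
    - [0,0,0,-13.2,1.6,-2,35]
    - [0,0,0,-13.2,1.6,-3.5,35]
    - [0,0,0,-13.2,1.6,-5,35]
    - [0,0,0,-13.2,1.6,-6.5,35]

```text
time: 17.73
eef_pos: [0.5288, 0.0433, 0.307]
orientation: [0.001, 0.745, 0.667, 0.001]
force: [1.4, 0.5, 0.1]
grip_width: 0.352
grasp_force: 0.5
```

carry_out:
  targets:
    - [0,0,0,-13.2,1.6,-8.3,35]
    - [0,0,0,-13.2,1.6,-10,35]
    - [0,0,0,-13.2,1.6,-13,35]
    - [0,0,0,-13.2,1.6,-15,35]
    - [0,0,0,0,0,0,35]

```text
time: 18.15
eef_pos: [0.4746, 0.05, 0.258]
orientation: [0.0, 0.745, 0.667, 0.0]
force: [0.2, 0.3, 1.3]
grip_width: 0.354
grasp_force: 0.1
```

```bash
python3 - <<'E'
from h import *
th=-.119; ex=np.array([np.cos(th),np.sin(th)]);ey=np.array([-ex[1],ex[0]])
s=ctrl.sense();p=s["eef_pos"];print(p,"a,b",p[:2]@ex,p[:2]@ey,s["force"])
I,D=ctrl.capture("scene");cv2.imwrite("pics/scene5.png",cv2.resize(I[120:300,200:440],None,fx=3,fy=3));W=world("scene",D);z=W[...,2];a=W[...,:2]@ex;b=W[...,:2]@ey
k=(D>0)&(z>.2)&(z<.3)&((abs(b-.066)<.008)|(abs(b-.146)<.008))&(a>.45)&(a<.58);print(k.sum(),np.median(np.arctan2(z[k]-.185,.6-a[k])))
E
```

```text
[0.47456621 0.04996889 0.25800283] a,b 0.46527773853141596 0.1059556910459319 [0.23798533 0.31347136 1.29038213]
433 0.6082636012438644
```

View pics/scene5.png

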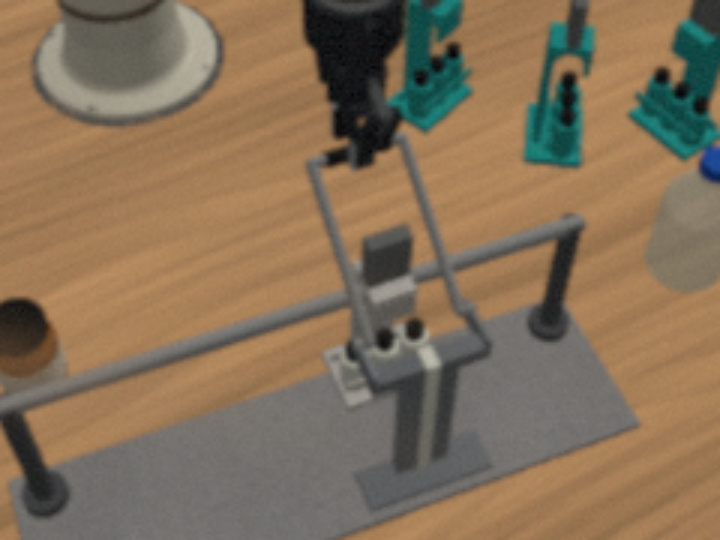

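The loop is at about 0.61 rad around the block, with its bar at crop (345,157). I'll go over the bar, shut the fingers and press down along the arc.

carry_out:
  targets:
    - [0,0,0,0,0,10,35]
    - [0,0,0,0,0,30,35]
    - [0,0,0,8,-1,0,0]
    - [0,0,0,0,0,0,0]
    - [0,0,0,0,0,0,0]

```text
time: 18.62
eef_pos: [0.4845, 0.0486, 0.3005]
orientation: [0.0, 0.746, 0.666, 0.0]
force: [-0.1, 0.0, -0.2]
grip_width: 0.001
grasp_force: 0.0
```

carry_out:
  targets:
    - [0,0,0,0,0,-18,0]
    - [0,0,0,-6,0.7,-14,0]
    - [0,0,0,-6,0.7,-14,0]
    - [0,0,0,-5,0.6,-14,0]
    - [0,0,0,-4,0.5,-14,0]

```text
time: 19.03
eef_pos: [0.4614, 0.0513, 0.2245]
orientation: [-0.001, 0.746, 0.666, -0.001]
force: [0.1, 0.8, 0.9]
grip_width: 0.001
grasp_force: 0.6
```

carry_out:
  targets:
    - [0,0,0,-1,0.1,-14,0]
    - [0,0,0,-0.5,0,-12,0]
    - [0,0,0,0,0,-5,0]
    - [0,0,0,0,0,-2,0]
    - [0,0,0,0,0,0,0]

```text
time: 19.45
eef_pos: [0.4604, 0.0513, 0.1924]
orientation: [-0.001, 0.746, 0.666, -0.001]
force: [-0.3, 0.3, 0.4]
grip_width: -0.002
grasp_force: 0.0
```

carry_out:
  targets:
    - [0,0,0,0,0,-2,0]
    - [0,0,0,0,0,-2,0]
    - [0,0,0,0,0,-1,0]
    - [0,0,0,0,0,0,0]
    - [0,0,0,0,0,0,0]

```text
time: 19.87
eef_pos: [0.4616, 0.0514, 0.1911]
orientation: [-0.0, 0.746, 0.666, 0.001]
force: [-12.3, -1.6, 32.1]
grip_width: 0.002
grasp_force: 16.0
```

```bash
python3 - <<'E'
from h import *
th=-.119; ex=np.array([np.cos(th),np.sin(th)]);ey=np.array([-ex[1],ex[0]])
s=ctrl.sense();p=s["eef_pos"];print(p,"a,b",p[:2]@ex,p[:2]@ey,s["force"])
I,D=ctrl.capture("scene");W=world("scene",D);z=W[...,2];a=W[...,:2]@ex;b=W[...,:2]@ey
k=(D>0)&(z>.17)&(z<.3)&((abs(b-.066)<.008)|(abs(b-.146)<.008))&(a>.45)&(a<.51);print(k.sum(),np.median(np.arctan2(z[k]-.19,.6-a[k])),np.median(z[k]),np.median(a[k]))
E
```

```text
[0.46158954 0.05136006 0.19108503] a,b 0.45222768178942757 0.10579644277515006 [-12.29068585  -1.60779103  32.13705205]
141 -0.0024508621903575984 0.18973507208868814 0.4791436236691488
```

The loop is on its stop: 32 N at the bar's top height of 0.191, arms level. I'll withdraw upward and check.

carry_out:
  targets:
    - [0,0,0,0,0,5,0]
    - [0,0,0,0,0,25,0]
    - [0,0,0,0,0,40,0]
    - [0,0,0,-10,0,40,0]
    - [0,0,0,-20,0,20,0]

```text
time: 20.33
eef_pos: [0.4348, 0.0514, 0.3225]
orientation: [0.002, 0.746, 0.666, 0.003]
force: [-0.1, 1.2, 0.5]
grip_width: 0.001
grasp_force: 0.0
```

carry_out:
  targets:
    - [0,0,0,-25,10,10,0]
    - [0,0,0,-15,10,0,0]
    - [0,0,0,0,0,0,0]
    - [0,0,0,0,0,0,0]
    - [0,0,0,0,0,0,0]

```text
time: 20.75
eef_pos: [0.3921, 0.0711, 0.3279]
orientation: [0.0, 0.746, 0.666, 0.0]
force: [-0.1, -0.8, -0.5]
grip_width: 0.003
grasp_force: 0.0
```

```bash
python3 - <<'E'
from h import *
th=-.119; ex=np.array([np.cos(th),np.sin(th)]);ey=np.array([-ex[1],ex[0]])
s=ctrl.sense();print(s["eef_pos"],s["force"])
for n in("scene","wrist"):
    I,D=ctrl.capture(n)
    if n=="scene": cv2.imwrite("pics/scene6.png",cv2.resize(I[110:310,190:450],None,fx=3,fy=3,interpolation=2))
    W=world(n,D);z=W[...,2];a=W[...,:2]@ex;b=W[...,:2]@ey
    k=(D>0)&(z>.17)&(z<.3)&((abs(b-.066)<.008)|(abs(b-.146)<.008))&(a>.455)&(a<.51);print(n,k.sum(),np.median(np.arctan2(z[k]-.19,.6-a[k])))
    k=(D>0)&(z>.228)&(z<.25)&(abs(a-.545)<.03)&(abs(b-.1)<.05);p=np.stack([a[k],b[k]],-1)*1000
    if len(p)>5: print(" block",len(p),cv2.minAreaRect(p.astype(np.float32)),z[k].mean())
    k=(I.min(-1)>110)&(np.ptp(I.astype(int),-1)<50)&(z>.165)&(z<.2)&(a>.6)&(a<.66)&(abs(b-.106)<.02);print(" stripe",k.sum(),np.median(b[k]) if k.any() else 0)
E
```

```text
[0.39205457 0.07107647 0.32785317] [-0.13461888 -0.79679449 -0.47491123]
scene 126 -0.0006434694473662338
 block 126 ((544.2413330078125, 103.80944061279297), (17.44304656982422, 39.70701217651367), 0.5969802141189575) 0.2368144712553478
 stripe 48 0.10523525060956154
wrist 1184 -0.012761906667575151
 block 1205 ((543.2653198242188, 104.67931365966797), (17.625886917114258, 40.07135009765625), 0.4641960859298706) 0.2357907099064005
 stripe 829 0.1067701371398475
```

View pics/scene6.png

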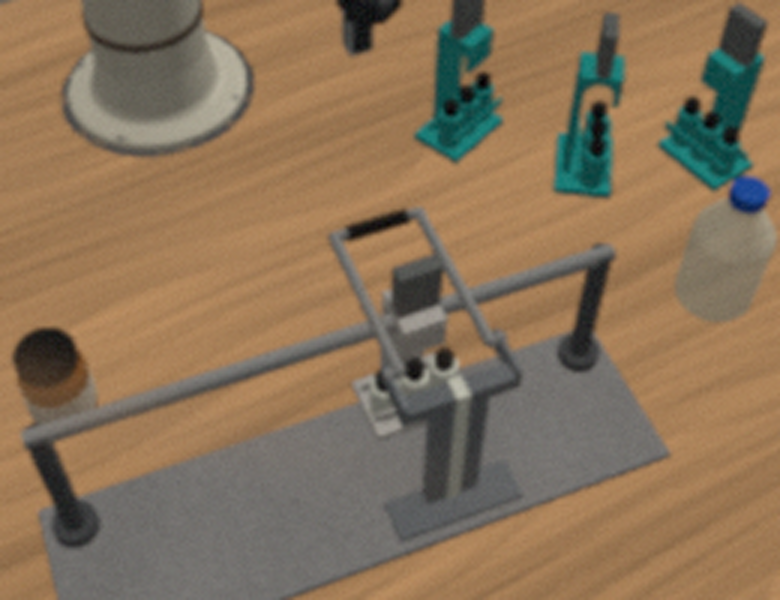

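The picture shows the loop level around the grip block (415,285), the carrier hanging at the stripe to within 1–2 mm, and the jar, bottle and look-alikes standing undisturbed. The gripper is clear, so I'll hand in.

```bash
python3 -c "
from cell import ctrl
print(ctrl.hand_in())"
```

```text
the job is handed in; nothing more can be done
None
```

The job is handed in: the carrier hangs within about 2 mm of the mark with the loop pressed fully down around its grip block, the gripper is clear, and the jar, loose bottle and box were not touched.

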